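# Close up the games box

## Robot

A 6-joint arm with a two-finger parallel gripper is mounted at the origin on the work surface. World frame = base frame: x ahead of the robot, y to its left, z up, the work surface at z = 0. Lengths are in mm, angles in degrees, forces in N, time in s.
With the tool pointing down it reaches from about 300 to 850 mm from the base axis. Payload 4.2 kg.
Tool frame: the origin (TCP) lies midway between the tips of the shut fingers; the grasp point (between the pads) lies 19 mm behind it (env.grasp_offset is the distance from the TCP to the grasp point, in mm); z points along the fingers, y is the line along which they close (so a half turn about z gives the same grasp; the last joint's range is limited). The gripper opens to 91 mm and grips with 3 to 60 N. Pads are 32 mm wide; open, the fingers measure 118 mm over their backs; the gripper's body (76 mm by 178 mm) begins 60 mm behind the grasp point.
Start: joints at [66.635, 18.312, 89.639, -0, 72.044, -1.146], TCP at [217.442, 532.32, 190.776] pointing down, gripper open.
Joint ranges: [-177.97, 177.97], [-48.28, 115.42], [12.27, 149.76], [-77.06, 257.06], [2.81, 150.46], [-146.56, 146.56]. Speed limits (degrees/s): [147.25, 147.25, 180, 180, 180, 180].

## Interface

Orientations are given as [roll, pitch, yaw] about the fixed x, y, z axes, in that order (R = Rz(yaw) Ry(pitch) Rx(roll)).
In Python, from workcell import env, optics gives the robot as it stands. The module is installed in compiled form; this text tells all that it offers.
- The arm moves only by the tool send_rows, never from a script. Its argument "targets" is a list that holds one entry, the list of rows, each a list of 7 numbers: the turn, a rotation vector about the world's x, y, z scaled (see below), then the shift along the world's x, y, z scaled (see below), then the closure, from -1 (fully open) to 1 (shut). In form: [[[rx, ry, rz, x, y, z, gripper], ...]]. A call has 1 to 12 rows; each row shifts and turns the commanded pose from where the row before left it; what a row does not reach is not made up. The controller multiplies each number of a shift by 0.2 m and each number of a turn by pi/2 rad. A row lasts 1/10 s, in which the tool goes at most 50 mm and 8.59 degrees, less where a joint would pass 70% of its speed; a pose out of reach is approached as far as the arm can. A call with a number of a shift or a turn outside -1 to 1 is refused whole. A call with a gripper value outside its range is refused whole. The fingers move at their own pace and stop on an object; "grip_force" is the grip in N (left out, the last holds). Time passes only in rows, so rows that do not move let the fingers close. It gives the time, the measured TCP pose, the force, the opening and the grip force at its end, in the units of the state.
- env.state(): the state, without advancing time (a new reading comes with each control period).
- optics.grab_frame(name): name is "scene" or "side" or "wrist"; returns (picture, depth): 420x560x3 uint8, red, green, blue; 420x560 float32, mm along the optical axis (not along the pixel's ray), 0 where there is no reading.
- optics.camera_info(name): a dict with "camera_matrix" (3x3 intrinsics, pixels), "R" (3x3) and "t" (3): a world point X has camera coordinates R X + t; the wrist camera has in their place "mount" (4x4, takes a point from camera to tool coordinates, whose origin is the TCP and whose axes are the flange's). Camera axes: x right, y down, z forward; pixel columns grow to the right and rows downward; lengths in mm; the calibration is good to about 2 mm. A picture is of the moment at which its call begins: read the wrist's pose just before it. camera_info takes no time and is no camera call.
- env.job_done(): hands the job in; it is judged then, once.
Trained networks look in the newest picture that a camera, given by its name, has taken for a name from the list of things; names that differ only in an ending like _2 or _b are one class to them, and where a whole thing is asked for, a point or a joint stands for the part that bears it (a point fixed in the world has none). Each returns a list of dicts, best first, with "conf" (0 to 1); they miss things now and then, are a little off and sometimes report something else, mostly with a low value. They report only what shows in the picture. A call takes as long as a camera call.
- optics.silhouettes(camera, name): "mask" (420x560 bool, what is visible of it) and "at" ([column, row] in pixels, amid what is visible of it).
- optics.place_of(camera, name): "at" ([column, row] in pixels: a listed point, or the origin of a listed thing).
The state is a dict: "time_s": time; "qpos": joint angles; "qvel": joint speeds; "effort": joint torques, N m; "ee_pos": TCP position; "ee_rot": TCP orientation; "force": force on the tool from outside, world axes, zero at the start; "torque": the same for the moment, N m; "gripper_width": finger opening in mm; "gripper_force": force on a finger pad.
Only numpy, scipy, OpenCV 4.12 (cv2) and the standard library are available. Lean on these libraries where they do the work, as an engineer would, in place of code of your own. Each camera call takes 0.05 s, during which the arm holds its last target. There are 200 camera calls.

## Task

The game is over: close up the wooden games box on the table. With the fingertips, push both of its drawers fully in until they sit flush, and tip the lid down gently, without slamming it, until it lies flat shut. Only push, lightly: do not grip the knobs or the lid, do not lift the box or shove it across the table, and leave the mug, the remote control and the glasses case alone.

Things in the scene. Friction and masses are not known exactly. Their poses are not given: they have to be found in the camera images.
- games_box: Brown wooden games box, loose on rubber feet, about 3 kg in all: 180 mm deep (its x), 260 wide (y), rim at 82.5 mm, 92.5 with the lid shut. Origin: centre of its underside. x points from the drawer fronts to the lid hinge, away from the robot (turned up to 0.3 rad), y left. A sideways push over about 12 N slides it. Two drawers side by side below, a tray of game pieces under the lid.
- left_drawer (a joint): Opening of the drawer on the robot's left (m): 0 = home, front flush; grows as it comes out towards the robot (box -x). Starts 0.025 to 0.06. About 1.2 N moves it slowly; it stays where left, stops hard at 0. Front 115 mm wide, 12 to 48 mm above the table, centred 60.5 mm left (box +y) of the box's middle; its face at box x = -90 mm when home.
- left_knob (a point): Centre of the outer end (facing the robot, box -x) of the left drawer's round brass knob: 16 mm diameter, 15 mm proud of the drawer front, 30 mm above the table. When the drawer is home it is at box x = -105 mm, y = +60.5 mm.
- right_drawer (a joint): Opening of the drawer on the robot's right (m): same as the left one, centred 60.5 mm to the right (box -y).
- right_knob (a point): Centre of the outer end of the right drawer's brass knob, same size as the left; home at box x = -105 mm, y = -60.5 mm, 30 mm above the table.
- lid (a joint): Angle of the lid (rad): 0 = flat shut on the rim, 1.57 = upright. Starts 0.7 to 1.25. Hinged along the box's far top edge; the free edge comes down towards the robot. A stiff friction hinge (0.55 N m) holds it at any angle; pushing on its outer face 145 mm from the hinge takes about 1 to 4 N. It stops hard at 0.
- lid_hinge (a point): Middle of the lid's hinge line: box x = +90 mm, y = 0, 82.5 mm above the table; the hinge line runs along the box's y. The underside of the lid lies in this line.
- lid_edge (a point): Middle of the lid's free edge, on the outer face (with the inlaid chequered board; it looks up when shut, up and away from the robot when open). The lid is a plate 184 mm from hinge to free edge, 264 mm wide, 10 mm thick, 0.4 kg; this point is 184 mm from the hinge along the lid, 10 mm out from its underside.
- mug: Blue mug, 80 mm diameter, 92 mm tall, handle on its +y side, standing loose to one side of the box, 230 to 270 mm sideways of the box's middle. Origin: centre of its underside. Bystander.
- remote: Black remote control lying loose on the other side of the box, 170 x 44 x 18 mm (its x, y, z), 230 to 270 mm sideways of the box's middle. Origin: centre of its underside. Bystander.
- glasses_case: Brown glasses case lying loose behind the box (beyond the hinge side), 160 x 58 x 38 mm (its x, y, z), long side about parallel to the hinge line, its middle 145 to 170 mm behind the box's middle. Origin: centre of its underside. Bystander.

How it is judged (in metres and radians):
At the end, for the whole second after the job is handed in: Both drawers are home (each less than 4 mm open), the lid lies flat (less than 0.03 rad open), the box stands level, at rest and within 40 mm of where it began, and the mug, remote control and glasses case are within 25 mm of where they began (value of joint each of left_drawer, right_drawer below 0.004 m and value of joint lid below 0.03 rad and distance of games_box from where it was at the start of the episode below 0.04 m and angle between games_box's own z axis and vertical below 0.05 rad and linear speed of games_box below 0.02 m/s and distance of each of mug, remote, glasses_case from where it was at the start of the episode below 0.025 m); the robot touches nothing.
It fails at once if the lid was slammed (faster than 1.8 rad/s near the rim) (value of joint lid below 0.35 rad and velocity of joint lid below -1.8 rad/s).
It fails at once if the box was lifted or tipped (height (world z) of games_box above 0.012 m or angle between games_box's own z axis and vertical above 0.1 rad).
It fails at once if the box was shoved more than 40 mm (distance of games_box from where it was at the start of the episode above 0.04 m).
It fails at once if a drawer (knob or front) or the open lid was gripped or rammed (more than 65 N from the fingers) (contact force between the fingers and left_drawer above 65 N or contact force between the fingers and right_drawer above 65 N or (value of joint lid above 0.1 rad and contact force between the fingers and lid above 65 N)).
It fails at once if the mug, remote control or glasses case was moved, lifted or tipped (distance of any of mug, remote, glasses_case from where it was at the start of the episode above 0.025 m or angle between any of mug, remote, glasses_case's own z axis and vertical above 0.3 rad).
It also fails if it takes over 54 s, if anything falls off the work surface, if the arm or the gripper's body presses on something with over 40 N, if the wrist force passes 120 N, or if a joint passes its speed limit or range.

## Working session

There is one attempt and no reset: what is moved stays moved. The work goes in short steps, Python scripts to look and compute and a tool call to move; the robot and the scene stay as the last step left them, time stands still between calls to the robot, and variables do not carry over. Pictures are saved under pics/ and viewed, at most 10 in all, crops included, and the job is handed in when it is done.

Besides the shell and the picture viewer there is one more tool, called after "Request:" by a JSON object that holds its "method" and its "body", one argument or row to a line. send_rows: Moves the arm, as the interface text tells. Its arguments: {"type":"object","properties":{"targets":{"type":"array"},"grip_force":{"type":"number"}},"required":["targets"]}

```bash
mkdir -p pics; cat > h.py <<'E'
import numpy as np, cv2
from workcell import env, optics
def unproj(cam,px,depth=None,z=None):
    c=optics.camera_info(cam);K=np.array(c["camera_matrix"]);R=np.array(c["R"]);t=np.array(c["t"]).ravel()
    px=np.atleast_2d(np.asarray(px,float))
    r=np.c_[px,np.ones(len(px))]@np.linalg.inv(K).T
    if z is None: return (r*np.asarray(depth).reshape(-1,1)-t)@R
    o=-R.T@t; d=r@R
    return o+d*((z-o[2])/d[:,2])[:,None]
E
python3 - <<'E'
from h import *
s=env.state();print(s["time_s"],s["ee_pos"],s["ee_rot"],s["gripper_width"])
ims=[]
for cam in("scene","side"):
    p,d=optics.grab_frame(cam);ims.append(p)
    np.save(cam+"_d.npy",d)
    for n in("left_knob","right_knob","lid_edge","lid_hinge","games_box","mug","remote","glasses_case"):
        r=optics.place_of(cam,n)[:1]
        for q in r:
            u,v=map(int,np.round(q["at"]));
            print(cam,n,np.round(q["at"],1),round(q["conf"],2),end=" ")
            if 0<=u<560 and 0<=v<420:
                dd=d[v,u];print(np.round(unproj(cam,q["at"],dd),0))
            else:print()
            zz={"left_knob":30,"right_knob":30,"lid_hinge":82.5,"games_box":0,"mug":0,"remote":0,"glasses_case":0}.get(n)
            if zz is not None:print("   at z",zz,np.round(unproj(cam,q["at"],z=zz),0))
for c,i in zip("ab",ims):cv2.imwrite(f"pics/{c}.png",i[:,:,::-1])
E
```

```text
0.0 [217.21512317 531.80057558 189.94969856] [-1.79900688e+02 -1.93277770e-03  1.57780586e+02] 90.95569252627232
scene left_knob [212.  172.6] 0.85 [[448. 164.   0.]]
   at z 30 [[452. 141.  30.]]
scene right_knob [220.6 215. ] 0.55 [[466.  40.  -3.]]
   at z 30 [[469.  19.  30.]]
scene lid_edge [263.3 120.6] 0.88 [[579. 110. 229.]]
scene lid_hinge [310.2 153.6] 0.86 [[681. 110. 113.]]
   at z 82.5 [[685. 135.  82.]]
scene games_box [276.7 185.9] 0.86 [[601.  69.  55.]]
   at z 0 [[604. 109.   0.]]
scene mug [247.  121.2] 0.63 [[544. 312.  17.]]
   at z 0 [[544. 328.   0.]]
scene remote [260.1 119.4] 0.73 [[573. 115. 229.]]
   at z 0 [[579. 332.   0.]]
scene glasses_case [333.9 174.3] 0.79 [[741. 103.  37.]]
   at z 0 [[748. 130.   0.]]
side left_knob [198.3 234.2] 0.61 [[460. 138.  38.]]
   at z 30 [[462. 143.  30.]]
side right_knob [243. 260.] 0.96 [[488.  17.  36.]]
   at z 30 [[490.  20.  30.]]
side lid_edge [240.8 153.2] 0.94 [[579. 106. 227.]]
side games_box [254.4 217.6] 0.69 [[564.  62.  74.]]
   at z 0 [[599. 109.   0.]]
side mug [175.6 178.7] 0.86 [[519. 312.  44.]]
   at z 0 [[536. 354.  -0.]]
side remote [345.4 282.9] 0.8 [[ 612. -166.   17.]]
   at z 0 [[ 621. -161.    0.]]
side glasses_case [285.7 179.1] 0.6 [[689.  92.  83.]]
   at z 0 [[744. 149.   0.]]
```

View pics/a.png

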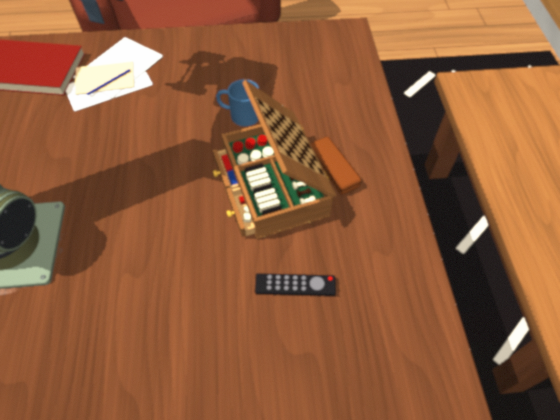

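View pics/b.png

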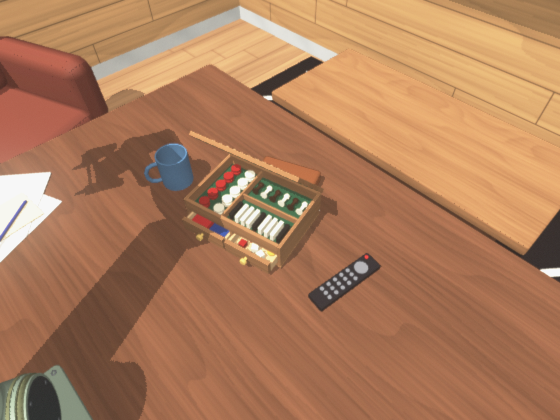

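The scene picture shows the box at about (275,185), its knobs at (217,174) and (229,213), the lid open over (290,135), the mug at (242,102), the remote at (296,285) and the case at (337,164). The side picture puts the knobs at (200,237) and (243,261). The network's scene knobs and its scene "remote" are off, so next I fit the box from depth.

```bash
python3 - <<'E'
from h import *
P={}
for cam in("scene","side"):
    d=np.load(cam+"_d.npy");v,u=np.mgrid[:420,:560]
    p=unproj(cam,np.c_[u.ravel(),v.ravel()],d.ravel());p=p[d.ravel()>0]
    p=p[(abs(p[:,0]-590)<220)&(abs(p[:,1]-90)<320)]
    P[cam]=p
    rim=p[(p[:,2]>77)&(p[:,2]<86)&(abs(p[:,1]-85)<170)&(p[:,0]<710)]
    r=cv2.minAreaRect(rim[:,:2].astype(np.float32));print(cam,"rim",len(rim),r)
    # front-left & other corner extents
    f=p[(p[:,2]>22)&(p[:,2]<60)&(p[:,0]<560)&(p[:,1]>-60)&(p[:,1]<230)]
    np.save(cam+"_p.npy",p)
    for nm,lo,hi,bx in(("mug",80,100,(450,650,240,420)),("case",30,45,(700,800,0,220)),("remote",12,24,(480,740,-220,-100))):
        q=p[(p[:,2]>lo)&(p[:,2]<hi)&(p[:,0]>bx[0])&(p[:,0]<bx[1])&(p[:,1]>bx[2])&(p[:,1]<bx[3])]
        if len(q)>5:print(cam,nm,len(q),cv2.minAreaRect(q[:,:2].astype(np.float32)))
    # lid plane: points above 100, near box
    q=p[(p[:,2]>100)&(abs(p[:,1]-100)<170)&(p[:,0]>540)&(p[:,0]<720)]
    c=np.median(q,0);
    for _ in range(5):
        n=np.linalg.svd(q-c)[2][2];e=abs((q-c)@n);q=q[e<max(4,2*e.std())];c=q.mean(0)
    n*=np.sign(n[2]);print(cam,"lid",len(q),c,n,"ang",np.arccos(n[2]),"yaw",np.arctan2(n[1],n[0]),q[:,2].max())
E
```

```text
scene rim 1026 ((602.9616088867188, 112.48880004882812), (189.91038513183594, 264.1802062988281), 14.045825958251953)
scene mug 225 ((539.1343994140625, 350.0434875488281), (80.87470245361328, 80.69488525390625), 31.736629486083984)
scene case 1227 ((749.9890747070312, 111.10416412353516), (99.49718475341797, 216.82968139648438), 0.137902170419693)
scene remote 1599 ((618.4921264648438, -158.2298126220703), (47.19356918334961, 169.9791259765625), 81.6751937866211)
scene lid 3176 [628.90019722 105.43989654 173.43039545] [0.74223924 0.18733402 0.64341811] ang 0.8718412780787935 yaw 0.24722713769326007 232.66176016400405
side rim 1256 ((598.9644165039062, 108.59253692626953), (181.88055419921875, 262.0545654296875), 14.196473121643066)
side mug 339 ((565.9049682617188, 304.5749206542969), (81.05047607421875, 185.8561553955078), 32.32655715942383)
side case 616 ((757.6005249023438, 107.04399108886719), (219.05404663085938, 88.45883178710938), 84.83943176269531)
side remote 1491 ((618.9158325195312, -159.61289978027344), (44.464725494384766, 170.67047119140625), 82.75933837890625)
side lid 576 [590.8171596   77.94598049 217.1380348 ] [0.74342041 0.19051401 0.6411166 ] ang 0.8748439789205005 yaw 0.2508681277667613 232.02170354051148
```

Both cameras agree: box centre about (599,108.5), yaw 0.2475 rad, lid 0.873 rad. I'll shut the fingers, align the tool with the box, and go in front of the left drawer.

Request:
{"method": "send_rows", "body": {
  "targets": [
    [[0,0,0.0337,0.0697,-0.173,0,1],[0,0,0.0337,0.0697,-0.173,0,1],[0,0,0.0337,0.0697,-0.173,0,1],[0,0,0.0337,0.0697,-0.173,0,1],[0,0,0.0337,0.0697,-0.173,0,1],[0,0,0.0337,0.0697,-0.173,0,1],[0,0,0.0337,0.0697,-0.173,0,1],[0,0,0.0337,0.0697,-0.173,0,1],[0,0,0.0337,0.0697,-0.173,0,1],[0,0,0.0337,0.0697,-0.173,0,1],[0,0,0.0337,0.0697,-0.173,0,1],[0,0,0.0337,0.0697,-0.173,0,1]]
  ]
}}

```text
time_s: 2.1
ee_pos: [385.1, 115.7, 191.0]
ee_rot: [180.0, 0.0, -165.7]
force: [0.4, -0.0, 0.2]
gripper_width: 0.6
gripper_force: 0.0
```

```bash
cat >> h.py <<'E'
C=np.array([599,108.5]);A=0.2475
B=np.array([[np.cos(A),np.sin(A)],[-np.sin(A),np.cos(A)]]) # world->box
def box(p): return B@(np.asarray(p)[:2]-C)
E
python3 - <<'E'
from h import *
for cam in("scene","side"):
    p=np.load(cam+"_p.npy");b=(p[:,:2]-C)@B.T
    for nm,y in(("L",60.5),("R",-60.5)):
        k=(abs(b[:,1]-y)<10)&(p[:,2]>22)&(p[:,2]<42)&(b[:,0]<-95)
        print(cam,nm,k.sum(),np.round(np.sort(b[k,0])[:6]))
s=env.state();print(s["time_s"],s["ee_pos"],s["ee_rot"],s["gripper_width"],s["force"],box(s["ee_pos"]))
E
```

```text
scene L 56 [-133. -133. -133. -133. -132. -132.]
scene R 39 [-134. -134. -134. -134. -133. -133.]
side L 79 [-135. -134. -134. -134. -133. -133.]
side R 72 [-135. -135. -135. -134. -134. -134.]
2.1 [385.10375685 115.6986721  191.04954835] [ 1.79989773e+02  4.99521025e-02 -1.65696112e+02] 0.5853537147331239 [ 0.40433204 -0.00791745  0.23560017] [-205.61483888   59.37980924]
```

Request:
{"method": "send_rows", "body": {
  "targets": [
    [[0,0,0,0,0,-0.165,1],[0,0,0,0,0,-0.165,1],[0,0,0,0,0,-0.165,1],[0,0,0,0,0,-0.165,1],[0,0,0,0,0,-0.165,1],[0,0,0,0.07,0.018,0,1],[0,0,0,0.07,0.018,0,1],[0,0,0,0.07,0.018,0,1],[0,0,0,0.03,0.0075,0,1],[0,0,0,0.03,0.0075,0,1],[0,0,0,0.03,0.0075,0,1]]
  ]
}}

```text
time_s: 3.2
ee_pos: [445.4, 132.6, 26.5]
ee_rot: [180.0, 0.0, -165.8]
force: [0.1, -0.0, -0.2]
gripper_width: 0.4
gripper_force: 0.0
```

```bash
python3 - <<'E'
from h import *
s=env.state();print(box(s["ee_pos"]))
E
```

```text
[-143.00936309   61.01944638]
```

Request:
{"method": "send_rows", "body": {
  "targets": [
    [[0,0,0,0.02,0.005,0,1],[0,0,0,0.02,0.005,0,1],[0,0,0,0.02,0.005,0,1]]
  ]
}}

```text
time_s: 3.5
ee_pos: [456.8, 135.4, 25.8]
ee_rot: [180.0, -0.0, -165.8]
force: [0.3, -0.6, -0.2]
gripper_width: 0.3
gripper_force: 0.0
```

Request:
{"method": "send_rows", "body": {
  "targets": [
    [[0,0,0,0.015,0.004,0,1],[0,0,0,0.015,0.004,0,1]]
  ]
}}

```text
time_s: 3.7
ee_pos: [462.8, 137.1, 25.7]
ee_rot: [180.0, -0.0, -165.8]
force: [-0.5, 0.1, 0.7]
gripper_width: 0.5
gripper_force: 0.0
```

Request:
{"method": "send_rows", "body": {
  "targets": [
    [[0,0,0,0.01,0.0025,0,1],[0,0,0,0.01,0.0025,0,1]]
  ]
}}

```text
time_s: 3.9
ee_pos: [466.8, 138.0, 25.7]
ee_rot: [180.0, -0.0, -165.8]
force: [0.5, 0.4, 0.5]
gripper_width: 0.4
gripper_force: 0.0
```

```bash
python3 - <<'E'
from h import *
s=env.state();print(box(s["ee_pos"]),s["force"])
p,d=optics.grab_frame("side");cv2.imwrite("pics/c.png",cv2.resize(p[170:290,150:310,::-1],None,fx=4,fy=4,interpolation=2))
E
```

```text
[-120.95172916   61.01610654] [0.48708843 0.35578098 0.53715885]
```

View pics/c.png

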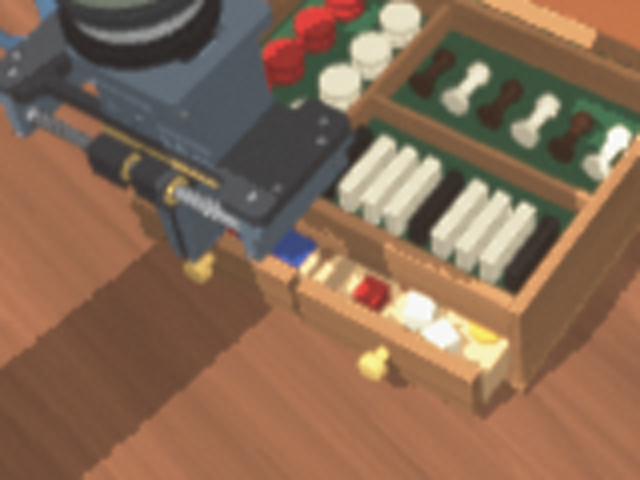

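```bash
cat >> h.py <<'E'
def proj(cam,X):
    c=optics.camera_info(cam);q=np.array(c["R"])@np.asarray(X,float)+np.array(c["t"]).ravel();q=np.array(c["camera_matrix"])@q;return q[:2]/q[2]
E
python3 - <<'E'
from h import *
def w(x,y,z): return np.r_[C+B.T@np.array([x,y]),z]
f=lambda X:np.round((proj("side",X)-[150,170])*4)
print("tcp",f([466.8,138,25.7]))
for x in(-105,-120,-135,-150):print(x,"L",f(w(x,60.5,30)),"R",f(w(x,-60.5,30)))
p,d=optics.grab_frame("side");g=cv2.imread("pics/c.png")
for n in("left_knob","right_knob"):
    for r in optics.place_of("side",n)[:2]:print(n,np.round((r["at"]-np.array([150,170]))*4),r["conf"],box(unproj("side",r["at"],z=30)[0]))
# depth on visible knobs and drawer fronts
b=lambda u,v:(lambda q:np.round(np.r_[box(q),q[2]],1))(unproj("side",[u,v],d[int(v),int(u)])[0])
for cx,cy in((200,268),(188,250),(205,240),(375,362),(240,262),(270,280),(430,372)):print((cx,cy),b(150+cx/4,170+cy/4))
E
```

```text
tcp [207. 262.]
-105 L [224. 238.] R [397. 332.]
-120 L [207. 257.] R [382. 351.]
-135 L [190. 275.] R [365. 372.]
-150 L [173. 294.] R [349. 392.]
left_knob [198. 276.] 0.63 [-133.4224485    56.16147027]
right_knob [374. 365.] 0.58 [-129.02158022  -61.8997819 ]
(200, 268) [-129.9   56.9   33.3]
(188, 250) [-137.3   53.1   61.8]
(205, 240) [-127.6   49.    62.7]
(375, 362) [-130.9  -64.6   37.6]
(240, 262) [-119.1   35.3   42.1]
(270, 280) [-118.9   14.9   39.6]
(430, 372) [-118.6  -91.4   33.3]
```

```bash
python3 - <<'E'
from h import *
p,d=optics.grab_frame("side")
for cx in(190,200,210):
  for cy in range(180,300,8):
    u,v=round(150+cx/4),round(170+cy/4);q=unproj("side",[u,v],d[v,u])[0];print(cx,cy,np.round(np.r_[box(q),q[2]]),p[v,u])
w,_=optics.grab_frame("wrist");cv2.imwrite("pics/d.png",w[:,:,::-1]);print(env.state()["qpos"],env.state()["ee_pos"])
E
```

```text
190 180 [-136.   36.  132.] [66 61 60]
190 188 [-139.   34.  131.] [112 116 120]
190 196 [-150.   21.  145.] [153 155 158]
190 204 [-154.   19.  144.] [137 138 141]
190 212 [-133.   46.   96.] [80 85 90]
190 220 [-134.   47.   89.] [78 83 89]
190 228 [-135.   47.   83.] [79 84 90]
190 236 [-135.   49.   75.] [78 84 89]
190 244 [-136.   50.   67.] [81 87 94]
190 252 [-136.   51.   60.] [80 86 93]
190 260 [-138.   51.   55.] [116 107  92]
190 268 [-134.   59.   37.] [190 156  92]
190 276 [-133.   62.   26.] [154 124  74]
190 284 [-126.   73.    0.] [116  80  60]
190 292 [-129.   71.   -2.] [117  81  60]
200 180 [-132.   35.  129.] [120 110  88]
200 188 [-134.   34.  125.] [ 87  94 100]
200 196 [-148.   18.  145.] [149 150 153]
200 204 [-151.   16.  143.] [173 174 176]
200 212 [-152.   16.  138.] [ 96  98 101]
200 220 [-127.   49.   80.] [79 85 90]
200 228 [-130.   47.   78.] [79 84 90]
200 236 [-130.   49.   69.] [77 83 89]
200 244 [-131.   50.   62.] [78 84 90]
200 252 [-133.   49.   58.] [99 93 85]
200 260 [-127.   58.   37.] [214 175 101]
200 268 [-131.   56.   35.] [223 187 105]
20
[... 178 characters left out ...]
9.   46.  101.] [82 87 89]
210 196 [-120.   47.   95.] [ 97 101 105]
210 204 [-150.   11.  145.] [164 165 167]
210 212 [-153.   10.  142.] [151 153 155]
210 220 [-123.   48.   77.] [79 84 90]
210 228 [-123.   49.   69.] [77 82 88]
210 236 [-125.   48.   64.] [79 85 89]
210 244 [-126.   50.   56.] [87 88 89]
210 252 [-117.   62.   30.] [174 139  84]
210 260 [-122.   59.   30.] [205 167  95]
210 268 [-127.   54.   32.] [192 156  90]
210 276 [-129.   54.   26.] [138 105  67]
210 284 [-120.   66.   -1.] [115  78  59]
210 292 [-125.   62.   -1.] [113  77  57]
[ 1.51169043e+01  2.04414736e+01  1.14054593e+02  8.03852916e-03
  4.55194813e+01 -8.90655517e+01] [466.53381269 137.97758454  25.73816405]
```

View pics/d.png

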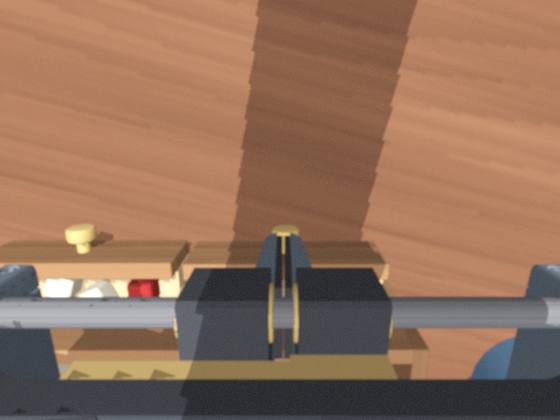

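The side depth puts the fingertips at about z = 54 (crop (200,252)), above the knob at crop (200,268), and the wrist view shows the same. So the tool is about 28 mm higher than reported, and I've been hovering over the drawer. I'll back off, descend partly, and recheck.

Request:
{"method": "send_rows", "body": {
  "targets": [
    [[0,0,0,-0.06,-0.015,0,1],[0,0,0,-0.06,-0.015,0,1],[0,0,0,-0.06,-0.015,0,1],[0,0,0,-0.03,-0.0075,0,1],[0,0,0,0,0,-0.04,1],[0,0,0,0,0,-0.04,1],[0,0,0,0,0,0,1]]
  ]
}}

```text
time_s: 4.9
ee_pos: [424.2, 127.4, 8.6]
ee_rot: [180.0, -0.1, -165.8]
force: [-0.1, -0.6, -0.3]
gripper_width: 0.4
gripper_force: 0.0
```

```bash
cat > look.py <<'E'
from h import *
# tip check: lowest gray finger points seen by the side camera
p,d=optics.grab_frame("side");s=env.state()
v,u=np.mgrid[:420,:560];q=unproj("side",np.c_[u.ravel(),v.ravel()],d.ravel())
b=(q[:,:2]-C)@B.T;t=box(s["ee_pos"]);c=p.reshape(-1,3).astype(int)
m=(abs(b-t).max(1)<22)&(q[:,2]>3)&(q[:,2]<85)&(abs(c[:,0]-c[:,2])<18)&(d.ravel()>0)
print("ee",np.round(s["ee_pos"],1),"box",np.round(t,1),"F",np.round(s["force"],1),"t",s["time_s"])
if m.sum():
    z=q[m,2];print("lowest z",np.round(np.sort(z)[:12]),"x",np.round(np.percentile(b[m,0],[2,98])),"y",np.round(np.percentile(b[m,1],[2,98])))
for n,y in(("L",60.5),("R",-60.5)):
    k=(abs(b[:,1]-y)<10)&(q[:,2]>24)&(q[:,2]<40)&(b[:,0]<-95)&(b[:,0]>-175)&(c[:,0]-c[:,2]>55)
    print(n,k.sum(),np.round(np.sort(b[k,0])[:5]))
E
python3 look.py
```

```text
ee [424.6 127.4   9. ] box [-164.5   61.1] F [ 0.7 -0.6 -0.6] t 4.95
lowest z [32. 34. 35. 35. 36. 36. 36. 37. 37. 38. 38. 39.] x [-182. -161.] y [46. 67.]
L 0 []
R 64 [-135. -134. -134. -134. -134.]
```

Confirmed: reported z = 9 but the tip is really at about 34 (offset about 26). I'll go down 9 mm and push.

Request:
{"method": "send_rows", "body": {
  "targets": [
    [[0,0,0,0,0,-0.045,1],[0,0,0,0.025,0.006,0,1],[0,0,0,0.025,0.006,0,1],[0,0,0,0.02,0.005,0,1],[0,0,0,0.02,0.005,0,1],[0,0,0,0.02,0.005,0,1]]
  ]
}}

```text
time_s: 5.55
ee_pos: [446.6, 132.9, 0.7]
ee_rot: [180.0, -0.1, -165.8]
force: [-0.8, -0.6, -0.5]
gripper_width: 0.7
gripper_force: 0.7
```

```bash
python3 look.py
```

```text
ee [447.7 133.2   0.8] box [-140.6   61. ] F [-0.   1.1 -1.2] t 5.6
lowest z [27. 27. 28. 28. 29. 29. 29. 30. 30. 30. 31. 31.] x [-158. -137.] y [46. 67.]
L 0 []
R 69 [-135. -134. -134. -134. -134.]
```

Request:
{"method": "send_rows", "body": {
  "targets": [
    [[0,0,0,0.02,0.005,0,1],[0,0,0,0.02,0.005,0,1],[0,0,0,0.02,0.005,0,1],[0,0,0,0.01,0.0025,0,1]]
  ]
}}

```text
time_s: 6.0
ee_pos: [461.3, 136.6, 0.8]
ee_rot: [180.0, 0.0, -165.8]
force: [-1.4, 0.4, 0.4]
gripper_width: 0.4
gripper_force: 0.6
```

Request:
{"method": "send_rows", "body": {
  "targets": [
    [[0,0,0,0.01,0.0025,0,1],[0,0,0,0.005,0.001,0,1]]
  ]
}}

```text
time_s: 6.2
ee_pos: [464.0, 137.3, 0.8]
ee_rot: [180.0, 0.0, -165.8]
force: [-0.8, 0.9, -0.2]
gripper_width: 0.5
gripper_force: 0.6
```

```bash
python3 look.py
```

```text
ee [464.1 137.3   0.8] box [-123.7   61. ] F [-1.2  0.5 -0.5] t 6.25
lowest z [23. 26. 28. 28. 28. 29. 29. 30. 30. 31. 31. 31.] x [-141. -117.] y [46. 68.]
L 0 []
R 67 [-135. -135. -134. -134. -134.]
```

Not at the stop yet; I'll continue with small steps until the force rises.

Request:
{"method": "send_rows", "body": {
  "targets": [
    [[0,0,0,0.0075,0.002,0,1]]
  ]
}}

```text
time_s: 6.35
ee_pos: [464.3, 137.3, 0.7]
ee_rot: [180.0, -0.1, -165.8]
force: [-5.4, -1.1, 3.8]
gripper_width: 0.4
gripper_force: 2.4
```

Request:
{"method": "send_rows", "body": {
  "targets": [
    [[0,0,0,0.0075,0.002,0,1]]
  ]
}}

```text
time_s: 6.45
ee_pos: [464.3, 137.3, 0.7]
ee_rot: [180.0, -0.3, -165.8]
force: [-8.3, -1.7, 6.0]
gripper_width: 0.5
gripper_force: 4.0
```

Request:
{"method": "send_rows", "body": {
  "targets": [
    [[0,0,0,0.005,0.001,0,1]]
  ]
}}

```text
time_s: 6.55
ee_pos: [464.3, 137.3, 0.6]
ee_rot: [180.0, -0.4, -165.8]
force: [-9.8, -0.9, 8.9]
gripper_width: 0.3
gripper_force: 4.8
```

The left drawer is home (hard stop, 10 N). I'll back off and go to the right drawer.

Request:
{"method": "send_rows", "body": {
  "targets": [
    [[0,0,0,-0.075,-0.019,0,1],[0,0,0,-0.075,-0.019,0,1],[0,0,0,-0.075,-0.019,0,1],[0,0,0,0.037,-0.147,0,1],[0,0,0,0.037,-0.147,0,1],[0,0,0,0.037,-0.147,0,1],[0,0,0,0.037,-0.147,0,1],[0,0,0,0.025,0.006,0,1],[0,0,0,0.025,0.006,0,1],[0,0,0,0.025,0.006,0,1],[0,0,0,0.02,0.005,0,1]]
  ]
}}

```text
time_s: 7.65
ee_pos: [471.3, 14.5, 0.7]
ee_rot: [-180.0, -0.0, -165.7]
force: [-1.3, -1.8, 0.5]
gripper_width: 0.4
gripper_force: 0.7
```

```bash
python3 look.py
```

```text
ee [472.1  14.7   0.7] box [-146.   -59.9] F [-0.  -0.5 -0.6] t 7.7
lowest z [24. 27. 27. 28. 29. 29. 30. 30. 31. 31. 32. 33.] x [-164. -132.] y [-74. -53.]
L 4 [-103. -103. -100.  -99.]
R 1 [-125.]
```

Request:
{"method": "send_rows", "body": {
  "targets": [
    [[0,0,0,0.02,0.005,0,1],[0,0,0,0.02,0.005,0,1],[0,0,0,0.02,0.005,0,1],[0,0,0,0.02,0.005,0,1],[0,0,0,0.01,0.0025,0,1],[0,0,0,0.01,0.0025,0,1]]
  ]
}}

```text
time_s: 8.3
ee_pos: [491.5, 18.8, 0.7]
ee_rot: [180.0, -0.0, -165.8]
force: [-2.3, 0.7, -0.1]
gripper_width: 0.8
gripper_force: 0.6
```

Request:
{"method": "send_rows", "body": {
  "targets": [
    [[0,0,0,0.01,0.0025,0,1]]
  ]
}}

```text
time_s: 8.4
ee_pos: [493.4, 19.3, 0.8]
ee_rot: [180.0, -0.0, -165.8]
force: [-0.7, -0.3, -0.8]
gripper_width: 0.2
gripper_force: 0.6
```

Request:
{"method": "send_rows", "body": {
  "targets": [
    [[0,0,0,0.0075,0.002,0,1]]
  ]
}}

```text
time_s: 8.5
ee_pos: [494.4, 19.5, 0.7]
ee_rot: [180.0, -0.1, -165.8]
force: [-3.4, -0.9, 2.7]
gripper_width: 0.4
gripper_force: 2.0
```

Request:
{"method": "send_rows", "body": {
  "targets": [
    [[0,0,0,0.0075,0.002,0,1]]
  ]
}}

```text
time_s: 8.6
ee_pos: [494.4, 19.5, 0.7]
ee_rot: [180.0, -0.3, -165.8]
force: [-7.5, -3.2, 6.0]
gripper_width: 0.4
gripper_force: 4.0
```

Request:
{"method": "send_rows", "body": {
  "targets": [
    [[0,0,0,0.0075,0.002,0,1]]
  ]
}}

```text
time_s: 8.7
ee_pos: [494.3, 19.6, 0.6]
ee_rot: [180.0, -0.4, -165.8]
force: [-9.6, -4.6, 9.3]
gripper_width: 0.5
gripper_force: 5.6
```

Request:
{"method": "send_rows", "body": {
  "targets": [
    [[0,0,0,-0.1,-0.025,0,1],[0,0,0,-0.15,-0.037,0,1],[0,0,0,-0.15,-0.037,0.1,1],[0,0,0,0,0,0.22,1],[0,0,0,0,0,0.22,1],[0,0,0,0,0,0.22,1],[0,0,0,0,0,0.22,1],[0,0,0,0,0,0.22,1],[0,0,0,0,0,0.22,1],[0,0,0,0,0,0.22,1]]
  ]
}}

```text
time_s: 9.7
ee_pos: [418.3, 0.5, 331.3]
ee_rot: [-179.9, 0.2, -165.8]
force: [1.2, -0.8, -1.1]
gripper_width: 0.7
gripper_force: 0.0
```

```bash
cat > look2.py <<'E'
from h import *
s=env.state();print("ee",np.round(s["ee_pos"],1),"box",np.round(box(s["ee_pos"]),1),s["time_s"],np.round(s["force"],1))
for cam in("scene","side"):
    p,d=optics.grab_frame(cam);cv2.imwrite(f"pics/last_{cam}.png",p[:,:,::-1]);v,u=np.mgrid[:420,:560];q=unproj(cam,np.c_[u.ravel(),v.ravel()],d.ravel());q=q[d.ravel()>0]
    b=(q[:,:2]-C)@B.T
    k=(q[:,2]>77)&(q[:,2]<86)&(abs(b[:,0])<110)&(abs(b[:,1])<150);
    if k.sum()>9:print(cam,"rim",k.sum(),cv2.minAreaRect(q[k,:2].astype(np.float32)))
    for n,y in(("L",60.5),("R",-60.5)):
        k=(abs(b[:,1]-y)<10)&(q[:,2]>24)&(q[:,2]<40)&(b[:,0]<-85)&(b[:,0]>-175);print(n,k.sum(),np.round(np.sort(b[k,0])[:5]))
    k=(abs(b[:,1])<120)&(b[:,0]>-100)&(b[:,0]<85)&(q[:,2]>86)&(q[:,2]<245)
    if k.sum()>20:
        z=q[k,2];bx=b[k,0];print("lid a",np.round(np.percentile(np.arctan2(z-82.5,90-bx),[10,50,90]),3),"zmax",z.max())
E
python3 look2.py
```

```text
ee [418.3   0.5 331.3] box [-201.7  -60.5] 9.7 [ 1.2 -0.8 -1.1]
scene rim 1032 ((598.1287841796875, 110.81315612792969), (179.6832275390625, 263.0868835449219), 14.555216789245605)
L 35 [-104. -104. -104. -104. -104.]
R 40 [-105. -104. -104. -104. -104.]
lid a [0.922 0.967 1.125] zmax 232.52939943387742
side rim 1201 ((598.26318359375, 109.18890380859375), (181.34144592285156, 262.9122619628906), 14.637834548950195)
L 61 [-105. -105. -105. -105. -105.]
R 64 [-105. -105. -105. -105. -105.]
lid a [0.881 0.904 0.928] zmax 231.1137483116925
```

Both drawers are home and the box hasn't moved. Next I'll go over and behind the lid, then lower to just above its outer face.

Request:
{"method": "send_rows", "body": {
  "targets": [
    [[0,0,0,0.168,0.094,0,1],[0,0,0,0.168,0.094,0,1],[0,0,0,0.168,0.094,0,1],[0,0,0,0.168,0.094,0,1],[0,0,0,0.168,0.094,0,1],[0,0,0,0.168,0.094,0,1],[0,0,0,0,0,-0.165,1],[0,0,0,0,0,-0.165,1],[0,0,0,0,0,-0.165,1],[0,0,0,0,0,-0.165,1]]
  ]
}}

```text
time_s: 10.8
ee_pos: [619.7, 113.4, 194.6]
ee_rot: [-180.0, 0.0, -165.8]
force: [0.3, -0.8, 0.3]
gripper_width: 0.6
gripper_force: 0.0
```

```bash
python3 look2.py
```

```text
ee [619.7 113.4 194.6] box [21.2 -0.3] 10.8 [ 0.3 -0.8  0.3]
scene rim 1004 ((603.3590698242188, 112.47662353515625), (190.07090759277344, 265.5147705078125), 14.385441780090332)
L 33 [-104. -104. -104. -103. -103.]
R 41 [-104. -104. -104. -104. -104.]
lid a [0.918 0.959 1.121] zmax 244.21264130027257
side rim 1274 ((598.897216796875, 109.20682525634766), (182.6591796875, 261.9216003417969), 14.157449722290039)
L 58 [-106. -106. -105. -105. -105.]
R 64 [-105. -105. -105. -105. -105.]
lid a [0.882 0.913 1.08 ] zmax 244.95312243389367
```

View pics/last_side.png

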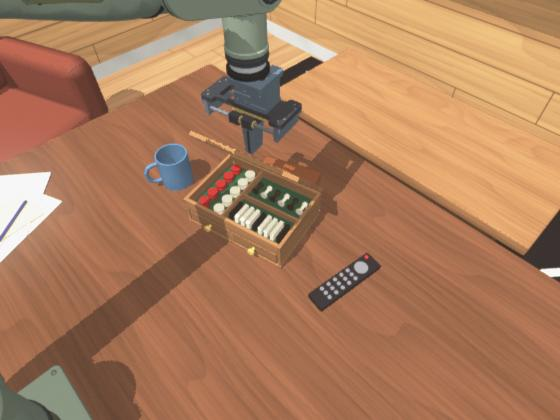

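```bash
python3 - <<'E'
import cv2
a=cv2.imread("pics/last_side.png")[90:200,180:320];b=cv2.imread("pics/last_scene.png")[60:220,200:380]
a=cv2.resize(a,(560,440),interpolation=2);b=cv2.resize(b,(240,213))
cv2.imwrite("pics/e.png",cv2.copyMakeBorder(a,0,0,0,240,0));x=cv2.imread("pics/e.png");x[:213,560:]=b;cv2.imwrite("pics/e.png",x)
from h import *
print((proj("side",[619.7,113.4,220.6])-[180,90])*4)
E
```

```text
[295.34787869 216.44636986]
```

View pics/e.png

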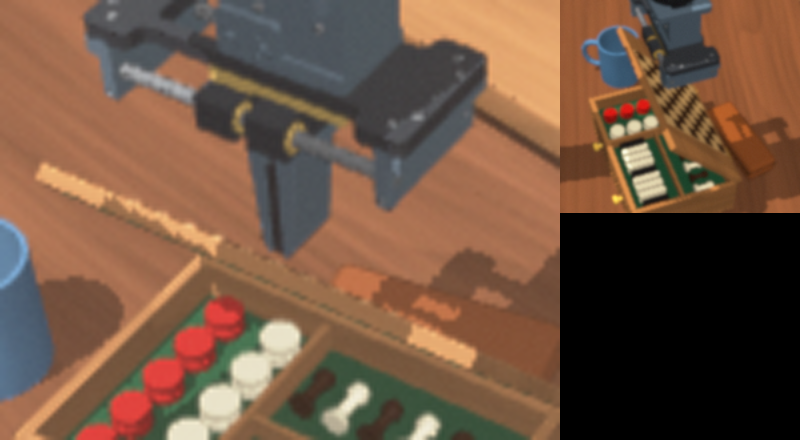

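The fingertip is at crop (285,250), just behind and above the lid's edge line, and the inset shows the gripper over the chequered face. I'll lower to contact and follow the arc slowly.

Request:
{"method": "send_rows", "body": {
  "targets": [
    [[0,0,0,0,0,-0.045,1],[0,0,0,0,0,-0.045,1],[0,0,0,-0.031,-0.0077,-0.0275,1],[0,0,0,-0.031,-0.0077,-0.0275,1],[0,0,0,-0.031,-0.0077,-0.0275,1]]
  ]
}}

```text
time_s: 11.4
ee_pos: [601.4, 108.8, 162.9]
ee_rot: [-180.0, 0.2, -165.8]
force: [2.5, -0.2, 0.8]
gripper_width: 0.4
gripper_force: 1.0
```

```bash
python3 look2.py
```

```text
ee [601.4 108.8 162.9] box [ 2.4 -0.3] 11.4 [ 2.5 -0.2  0.8]
scene rim 946 ((598.9132690429688, 111.12449645996094), (180.8748321533203, 263.6009521484375), 14.354421615600586)
L 35 [-105. -105. -104. -104. -104.]
R 41 [-104. -104. -104. -104. -104.]
lid a [0.767 0.8   0.993] zmax 220.41779699936123
side rim 924 ((597.0174560546875, 108.95675659179688), (179.0038604736328, 261.9359436035156), 14.54576301574707)
L 60 [-105. -105. -105. -105. -105.]
R 65 [-105. -105. -105. -105. -105.]
lid a [0.724 0.781 0.978] zmax 244.9445262045102
```

The lid is moving at low force, so I'll continue the arc.

Request:
{"method": "send_rows", "body": {
  "targets": [
    [[0,0,0,-0.029,-0.0073,-0.038,1],[0,0,0,-0.029,-0.0073,-0.038,1],[0,0,0,-0.029,-0.0073,-0.038,1],[0,0,0,-0.021,-0.0053,-0.043,1],[0,0,0,-0.021,-0.0053,-0.043,1],[0,0,0,-0.021,-0.0053,-0.043,1]]
  ]
}}

```text
time_s: 12.1
ee_pos: [570.2, 101.0, 112.7]
ee_rot: [180.0, -0.0, -165.8]
force: [-0.6, 0.1, 1.0]
gripper_width: 0.4
gripper_force: 0.8
```

Request:
{"method": "send_rows", "body": {
  "targets": [
    [[0,0,0,-0.0093,-0.0023,-0.035,1],[0,0,0,-0.0093,-0.0023,-0.035,1],[0,0,0,-0.0093,-0.0023,-0.035,1],[0,0,0,-0.0093,-0.0023,-0.035,1]]
  ]
}}

```text
time_s: 12.5
ee_pos: [563.5, 99.5, 85.1]
ee_rot: [180.0, 0.0, -165.8]
force: [0.2, 0.7, 2.2]
gripper_width: 0.5
gripper_force: 0.7
```

Request:
{"method": "send_rows", "body": {
  "targets": [
    [[0,0,0,-0.002,-0.0005,-0.02,1],[0,0,0,-0.002,-0.0005,-0.02,1]]
  ]
}}

```text
time_s: 12.7
ee_pos: [562.3, 99.2, 77.2]
ee_rot: [180.0, -0.0, -165.8]
force: [-0.9, -0.5, 1.3]
gripper_width: 0.3
gripper_force: 0.8
```

```bash
python3 look2.py
```

```text
ee [562.3  99.2  77.2] box [-37.8  -0.1] 12.7 [-0.9 -0.5  1.3]
scene rim 176 ((664.7301635742188, 45.5540771484375), (265.0088806152344, 130.12844848632812), 59.6680908203125)
L 35 [-105. -104. -104. -104. -104.]
R 42 [-104. -104. -104. -104. -104.]
lid a [0.115 0.256 0.843] zmax 244.95412810063365
side rim 290 ((548.9271240234375, 53.696746826171875), (146.03176879882812, 314.25738525390625), 48.06063461303711)
L 57 [-106. -105. -105. -105. -105.]
R 68 [-106. -105. -105. -105. -105.]
lid a [0.103 0.18  0.811] zmax 244.9237088801759
```

Request:
{"method": "send_rows", "body": {
  "targets": [
    [[0,0,0,0,0,-0.015,1],[0,0,0,0,0,-0.015,1],[0,0,0,0,0,-0.01,1]]
  ]
}}

```text
time_s: 13.1
ee_pos: [562.3, 99.2, 69.5]
ee_rot: [180.0, -0.0, -165.8]
force: [-1.7, -1.2, 13.3]
gripper_width: 0.6
gripper_force: 8.1
```

Request:
{"method": "send_rows", "body": {
  "targets": [
    [[0,0,0,0,0,-0.01,1]]
  ]
}}

```text
time_s: 13.2
ee_pos: [562.4, 99.1, 69.4]
ee_rot: [180.0, -0.0, -165.8]
force: [-7.6, -1.1, 23.6]
gripper_width: 0.8
gripper_force: 11.6
```

Request:
{"method": "send_rows", "body": {
  "targets": [
    [[0,0,0,0,0,-0.01,1]]
  ]
}}

```text
time_s: 13.3
ee_pos: [562.5, 99.2, 69.4]
ee_rot: [-180.0, 0.0, -165.8]
force: [-10.3, -2.1, 34.0]
gripper_width: 0.3
gripper_force: 17.1
```

The lid is against its hard stop. I'll retreat straight up and verify.

Request:
{"method": "send_rows", "body": {
  "targets": [
    [[0,0,0,0,0,0.05,1],[0,0,0,0,0,0.15,1],[0,0,0,0,0,0.22,1],[0,0,0,0,0,0.22,1],[0,0,0,0,0,0.22,1],[0,0,0,0,0,0.22,1],[0,0,0,-0.15,-0.037,0,1],[0,0,0,-0.2,-0.05,0,1],[0,0,0,-0.2,-0.05,0,1],[0,0,0,-0.2,-0.05,0,1],[0,0,0,0,0,0,1]]
  ]
}}

```text
time_s: 14.4
ee_pos: [408.4, 61.0, 282.1]
ee_rot: [180.0, -0.0, -165.9]
force: [1.7, -0.4, 0.0]
gripper_width: 0.5
gripper_force: 0.0
```

```bash
python3 - <<'E'
from h import *
print(env.state()["time_s"],env.state()["ee_pos"],env.state()["force"])
for cam in("scene","side"):
    p,d=optics.grab_frame(cam)
    if cam=="side":cv2.imwrite("pics/f.png",p[:,:,::-1])
    v,u=np.mgrid[:420,:560];q=unproj(cam,np.c_[u.ravel(),v.ravel()],d.ravel());q=q[d.ravel()>0];b=(q[:,:2]-C)@B.T
    k=(abs(b[:,0])<85)&(abs(b[:,1])<120)&(q[:,2]>70)&(q[:,2]<110)
    print(cam,k.sum(),"lid fit",np.linalg.lstsq(np.c_[b[k],np.ones(k.sum())],q[k,2],rcond=None)[0])
    k=(q[:,2]>85)&(q[:,2]<98)&(abs(b[:,0])<120)&(abs(b[:,1])<160);print("rect",cv2.minAreaRect(q[k,:2].astype(np.float32)))
    for n,y in(("L",60.5),("R",-60.5)):
        k=(abs(b[:,1]-y)<10)&(q[:,2]>24)&(q[:,2]<40)&(b[:,0]<-85)&(b[:,0]>-175);print(n,k.sum(),np.round(np.sort(b[k,0])[:5]))
E
```

```text
14.4 [408.3751866   60.99390068 282.05945828] [ 1.74611696 -0.39582249  0.01279329]
scene 6244 lid fit [7.96940831e-04 6.58360375e-04 9.30150777e+01]
rect ((598.363037109375, 110.41984558105469), (188.18228149414062, 268.0205383300781), 14.63254451751709)
L 35 [-104. -104. -104. -103. -103.]
R 38 [-104. -104. -104. -104. -104.]
side 5984 lid fit [ 5.04371936e-04 -1.07877241e-03  9.20529656e+01]
rect ((597.5, 108.95464324951172), (189.72796630859375, 266.8647155761719), 13.818026542663574)
L 61 [-106. -106. -105. -105. -105.]
R 62 [-105. -105. -105. -105. -105.]
```

View pics/f.png

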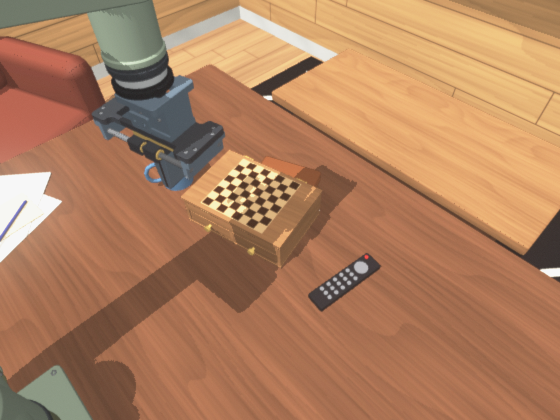

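The box is shut flat (lid around (255,195), slope under 0.001), the knobs at (208,227) and (252,250) are home, the mug, remote and case are undisturbed, and the arm is clear.

```bash
python3 -c "
from workcell import env
print(env.job_done())"
```

```text
the job is handed in; nothing more can be done
None
```

I closed the games box and handed the job in at about 14.5 s: both drawers are home, the lid lies flat, the box has not moved measurably, and the mug, remote and glasses case look untouched; no verdict was returned.

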